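# Push an empty tin through the recycling caddy's spring flap

### The job

Put the empty tin into the recycling caddy without picking it up: with one finger push the orange plate to swing the self-closing flap open while the tin is still on the deck, and keep it open while the other finger pushes the tin along the deck and over the edge, so that it drops inside. Then take the hand away so that the flap shuts by itself. Do not lift the tin, do not push it onto the shut flap, and leave the other kitchen things where they stand.

Things in the scene. Friction and masses are not known exactly. Their poses are not given: they have to be found in the camera images.
- caddy: White recycling caddy, a closed box fixed to the counter, 300 (x) by 180 (y) by 150 mm high. Origin on the counter, mid-width, below the flap's hinge line; x = direction to push the tin, y to the left looking along x, z up. Lid top at z = 150: flat deck x = -150 to 0; mouth x = 0 to 90, y = -77 to 77, shut by the flap; fixed lid x = 90 to 150. Inner floor z = 5.
- deck_edge (a point): Point on the deck at its edge, on the hinge line, in the middle of the tin's lane (caddy x = 0, y = -35, z = 150 mm). Two low rails, 10 mm high and 4 thick, run along the deck (caddy x = -145 to -5, inner faces at y = -63 and y = -7) and guide the tin; pushed at an angle by the inner side of a slanted finger it can wedge against a rail, so push it squarely from behind.
- flap (a joint): Self-closing grey flap over the mouth, 87 (x) by 150 (y) mm, hinged along the deck's edge (axis along caddy y, at x = 0, z = 147). 0 = shut, flush; positive = swung down into the box (rad), stop at 1.5. A spring holds it shut (0.1 N m shut, 0.2 N m wide open: 2 to 10 N at the plate). Let go, it shuts by itself in about 0.5 s; shut, it bears the tin's weight.
- plate_top (a point): Middle of the top edge of the flap's orange push plate, 4 thick, 66 wide (caddy y = 12 to 78 mm), beside the tin's lane. Shut, it leans back from the hinge over the deck, top edge at caddy x = -37, z = 198. Pushed along +x it swings the flap down: by an upright finger with its tip 20 above the deck, 0.6 rad when the finger's front is over the hinge line, 1.3 rad 17 beyond it.
- tin_center (a point): Centre (half-way up) of the empty round steel tin with red label, diameter 50, height 38 mm, about 50 g, upright on the caddy's deck between the rails, its centre 35 to 55 before the hinge line. It drops into the mouth by itself once its centre is a few mm past the hinge line, if the flap is well open.
- shaker: Bystander: small glass salt shaker with steel cap, diameter 32, height 60, standing on the fixed rear part of the caddy's lid. Origin at the centre of its underside; sizes in mm.
- spice: Bystander: amber spice jar with red lid, diameter 52, height 90, standing on the counter close beside the caddy's right (-y) wall. Origin at the centre of its underside; sizes in mm.
- mug: Bystander: white mug, diameter 80, height 90, on the counter to the right. Origin at the centre of its underside; sizes in mm.
- sauce: Bystander: amber sauce bottle with red cap, diameter 66, height 190, on the counter to the right. Origin at the centre of its underside; sizes in mm.
- bowl: Bystander: green plastic bowl, diameter 130, height 55, on the counter to the left. Origin at the centre of its underside; sizes in mm.
- can: Bystander: food can with blue label, diameter 74, height 110, on the counter to the left. Origin at the centre of its underside; sizes in mm.

How it is judged:
By the outcome, as a careful person would: the job done as asked, in the order asked, and still so for the second after the job is handed in, with the robot touching nothing.
It also fails if it takes over 38 s, if anything falls off the work surface, if the arm or the gripper's body presses on something with over 40 N, if the wrist force passes 120 N, or if a joint passes its speed limit or range.

### The arm

A 6-joint arm with a two-finger parallel gripper is mounted at the origin on the work surface. World frame = base frame: x ahead of the robot, y to its left, z up, the work surface at z = 0. Lengths are in m, angles in degrees, forces in N, time in s.
With the tool pointing down it reaches from about 0.25 to 0.725 m from the base axis. Payload 9.7 kg.
Tool frame: the origin (TCP) lies at the very end of the fingers, on their centre line; the grasp point (between the pads) lies 19 mm behind it; z points along the fingers, y is the line along which they close (so a half turn about z gives the same grasp; the last joint's range is limited). The gripper opens to 85 mm and grips with 20 to 120 N. Pads are 22 mm wide; open, the fingers measure 114 mm over their backs; the gripper's body (76 mm by 85 mm) begins 54 mm behind the grasp point. The pads swing forward as they close: fully open they stand 13 mm farther back than shut.
Start: joints at [-71.906, 4.979, 10.078, 95.1, 0, 90], TCP at [0.171, -0.523, 0.231] pointing down, gripper open.
Joint ranges: [-179.16, 179.16], [-48.56, 103.87], [-65.8, 70.77], [-126.05, 130.52], [-82.76, 87.17], [-180, 180]. Speed limits (degrees/s): [127.2, 127.2, 147.25, 180, 180, 180].

### API

Orientations are given as [roll, pitch, yaw] about the fixed x, y, z axes, in that order (R = Rz(yaw) Ry(pitch) Rx(roll)).
In Python, from workcell import bot, viewer, finder gives the robot as it stands. The module is installed in compiled form; this text tells all that it offers.
- The arm moves only by the shell command python3 -m inch 'ROWS' [FORCE]. ROWS is JSON, a list that holds one entry, the list of rows, each a list of 7 numbers: the opening in per cent of the stroke, from 0 (shut) to 100 (fully open), then the shift along the tool's x, y, z in mm, then the turn, a rotation vector about the tool's x, y, z in degrees. In form: [[[grip, tx, ty, tz, ax, ay, az], ...]]. A call has 1 to 8 rows; each row shifts and turns the commanded pose from where the row before left it, along the tool's axes as they then stand; what a row does not reach is not made up. A row lasts 1/8 s, in which the tool goes at most 62.5 mm and 10.7 degrees, less where a joint would pass 70% of its speed; a pose out of reach is approached as far as the arm can. A call with a gripper value outside its range is refused whole. The fingers move at their own pace and stop on an object; FORCE is the grip in N (left out, the last holds). Time passes only in rows, so rows that do not move let the fingers close. It gives the time, the measured TCP pose, the force, the opening and the grip force at its end, in the units of the state.
- bot.get_obs(): the state, without advancing time (a new reading comes with each control period).
- viewer.camera(name): name is "scene" or "side" or "wrist"; returns a dict with "pixels" (420x560x3 uint8, red, green, blue), "vfov" (degrees; the focal length in pixels is half the picture's height over the tangent of half this angle, whatever the lens; pixels are square), "cx", "cy" (the principal point, pixels), "R" (3x3) and "t" (3): a world point X has camera coordinates R X + t. Camera axes: x right, y down, z forward; pixel columns grow to the right and rows downward; lengths in m; the calibration is good to about 2 mm. A picture is of the moment at which its call begins. There is no depth.
- bot.job_done(): hands the job in; it is judged then, once.
Trained networks look in the newest picture that a camera, given by its name, has taken for a name from the list of things; names that differ only in an ending like _2 or _b are one class to them, and where a whole thing is asked for, a point or a joint stands for the part that bears it (a point fixed in the world has none). Each returns a list of dicts, best first, with "conf" (0 to 1); they miss things now and then, are a little off and sometimes report something else, mostly with a low value. They report only what shows in the picture. A call takes as long as a camera call.
- finder.outline_of(camera, thing): "pixels" (420x560 bool, what is visible of it) and "extent" ([centre column, centre row, width, height] in pixels, round what is visible of it).
- finder.mark_of(camera, thing): "position" ([column, row] in pixels: a listed point, or the origin of a listed thing).
The state is a dict: "time": time; "q": joint angles; "qd": joint speeds; "joint_efforts": joint torques, N m; "ee_pos": TCP position; "tcp_rot": TCP orientation; "wrist_force": force on the tool from outside, world axes, zero at the start; "torque": the same for the moment, N m; "opening": finger opening in m; "grasp_force": force on a finger pad.
Only numpy, scipy, OpenCV 4.12 (cv2) and the standard library are available. Lean on these libraries where they do the work, as an engineer would, in place of code of your own. Each camera call takes 0.05 s, during which the arm holds its last target. There are 200 camera calls.

## Working session

There is one attempt and no reset: what is moved stays moved. The work goes in short steps, Python scripts to look and compute and a shell command to move; the robot and the scene stay as the last step left them, time stands still between calls to the robot, and variables do not carry over. Pictures are saved under pics/ and viewed, at most 10 in all, crops included, and the job is handed in when it is done.

```bash
mkdir -p pics; cat > h.py <<'E'
import numpy as np, cv2
from workcell import bot, viewer, finder
def K(c):
    f=c["pixels"].shape[0]/2/np.tan(np.radians(c["vfov"])/2); return f
def proj(c,X):
    p=np.array(c["R"])@np.array(X)+np.array(c["t"]); return np.array([c["cx"],c["cy"]])+K(c)*p[:2]/p[2]
def ray(c,uv):
    R=np.array(c["R"]); d=R.T@np.array([(uv[0]-c["cx"])/K(c),(uv[1]-c["cy"])/K(c),1]); return -R.T@np.array(c["t"]),d/np.linalg.norm(d)
def onz(c,uv,z):
    o,d=ray(c,uv); return o+d*(z-o[2])/d[2]
def save(c,n): cv2.imwrite("pics/"+n,c["pixels"][:,:,::-1])
E
python3 - <<'E'
from h import *
o=bot.get_obs(); print(o["ee_pos"],o["tcp_rot"],o["time"])
zs={"caddy":0,"deck_edge":.15,"plate_top":.198,"tin_center":.169,"shaker":.15,"spice":0,"mug":0,"sauce":0,"bowl":0,"can":0}
ims=[]
for n in ["scene","side","wrist"]:
    c=viewer.camera(n); save(c,n+"0.png"); ims.append(c["pixels"])
    print(n, ray(c,[c["cx"],c["cy"]]))
    for t,z in zs.items():
        m=finder.mark_of(n,t)
        if m: print(n,t,round(m[0]["conf"],2),np.round(m[0]["position"],1),np.round(onz(c,m[0]["position"],z),4))
im=np.vstack([np.hstack(ims[:2])])
cv2.imwrite("pics/both.png",cv2.resize(im,(800,300))[:,:,::-1])
E
```

```text
[ 0.17072697 -0.52258592  0.23059568] [-1.79924464e+02  6.74957974e-04  1.80919788e+01] 0.0
scene (array([ 1.36793489, -0.37070159,  1.13295505]), array([-0.57744185,  0.28903187, -0.76355844]))
scene caddy 0.78 [271.4 238.3] [ 0.6102 -0.0209  0.    ]
scene deck_edge 0.71 [257.3 217.3] [ 0.6251 -0.0708  0.15  ]
scene plate_top 0.89 [275.9 181.7] [0.5636 0.0195 0.198 ]
scene tin_center 0.64 [248.5 201.6] [ 0.5747 -0.0749  0.169 ]
scene shaker 0.71 [304.5 230.3] [0.727 0.028 0.15 ]
scene spice 0.71 [248.2 276.1] [ 0.7049 -0.1437  0.    ]
scene mug 0.87 [156.2 295.2] [ 0.6446 -0.4072  0.    ]
scene sauce 0.75 [146.8 242.1] [ 0.4473 -0.3799  0.    ]
scene bowl 0.59 [364.7 168.6] [0.479 0.421 0.   ]
scene can 0.75 [388.2 198.7] [0.638  0.4113 0.    ]
side (array([0.28561721, 0.47656156, 0.83193302]), array([ 0.35268894, -0.53083403, -0.77060089]))
side caddy 0.87 [279.7 233.5] [ 0.615  -0.0283  0.    ]
side deck_edge 0.66 [281.8 192.4] [ 0.6164 -0.04    0.15  ]
side tin_center 0.81 [299.4 189.4] [ 0.5781 -0.0554  0.169 ]
side shaker 0.59 [225.7 196.7] [0.719  0.0424 0.15  ]
side mug 0.66 [335.8 150.3] [ 0.6426 -0.3965  0.    ]
side sauce 0.65 [395.1 175.7] [ 0.4424 -0.3925  0.    ]
side can 0.63 [156.4 361.7] [0.6516 0.3899 0.    ]
wrist (array([ 0.23743419, -0.50189469,  0.37295036]), array([-0.26678655, -0.08641471, -0.95987365]))
```

View pics/scene0.png

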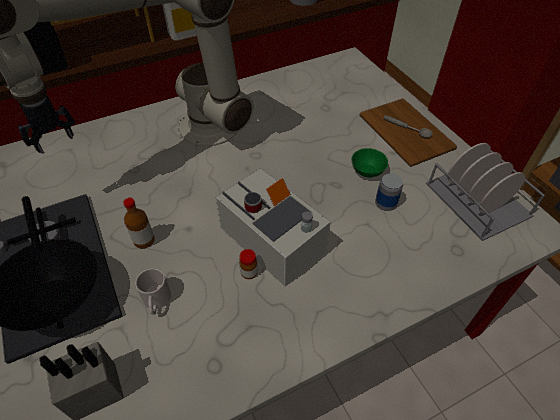

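View pics/side0.png

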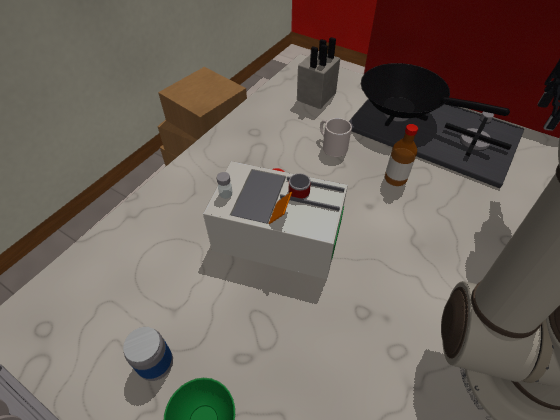

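The caddy is near (0.61, -0.025) with a yaw of roughly 10°, the orange plate on its left and the tin at about (249,202) in the scene picture. I'll raise the hand and carry it over the caddy for a close look.

```bash
python3 -m inch '[[[100,0,0,-55,0,0,0],[100,20,-10,-50,0,0,0],[100,45,-29,-25,0,0,0],[100,48,-31,0,0,0,0],[100,48,-31,0,0,0,0],[100,48,-31,0,0,0,0],[100,48,-31,0,0,0,0],[100,48,-31,0,0,0,0]]]'
python3 -m inch '[[[100,48,-31,0,0,0,0],[100,48,-31,0,0,0,0],[100,48,-31,0,0,0,0],[100,48,-31,0,0,0,0],[100,25,-16,0,0,0,10],[100,0,0,0,0,0,10],[100,0,0,0,0,0,10],[100,0,0,0,0,0,0]]]'
python3 - <<'E'
from h import *
o=bot.get_obs(); print(o["ee_pos"],o["tcp_rot"],o["time"])
zs={"caddy":0,"deck_edge":.15,"plate_top":.198,"tin_center":.169,"shaker":.15}
c=viewer.camera("wrist"); save(c,"w1.png"); print(c["vfov"])
for t,z in zs.items():
    for m in finder.mark_of("wrist",t)[:2]: print(t,round(m["conf"],2),np.round(m["position"],1),np.round(onz(c,m["position"],z),4))
E
```

```text
time: 2.65
ee_pos: [0.4013, -0.2421, 0.3615]
tcp_rot: [180.0, -0.0, 18.1]
wrist_force: [0.6, -0.2, -0.4]
opening: 0.0855
grasp_force: 0.0
time: 3.65
ee_pos: [0.5577, -0.0797, 0.3612]
tcp_rot: [-178.5, 0.1, -8.8]
wrist_force: [-0.5, -0.0, 1.0]
opening: 0.0854
grasp_force: 0.0
[ 0.55772753 -0.07966143  0.36117395] [-1.78484577e+02  5.33677146e-02 -8.82175796e+00] 3.65
65.85330436281238
caddy 0.72 [248.8 131.2] [ 0.6137 -0.0268  0.    ]
plate_top 0.94 [198.3 197.2] [0.5647 0.0065 0.198 ]
tin_center 0.73 [269.3 159.6] [ 0.5869 -0.0655  0.169 ]
shaker 0.97 [147.9  31.3] [0.727  0.0337 0.15  ]
shaker 0.21 [490.5 206. ] [ 0.497  -0.2984  0.15  ]
```

View pics/w1.png

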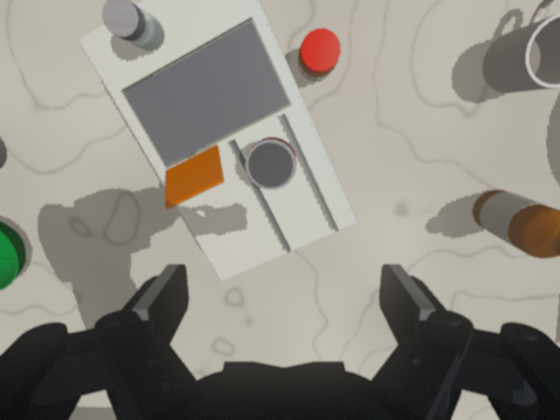

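The wrist picture shows the lid with its rear deck corners at (222,280) and (356,222). The shut flap's corners are at (167,167), (291,103), (254,19) and (123,90), the orange plate is near (195,177) and the tin near (270,163). I'll fit the caddy pose from these points.

```bash
cat > fit.py <<'E'
from h import *
from scipy.optimize import least_squares
def w(p,q):
    c,s=np.cos(p[2]),np.sin(p[2]); return np.array([p[0]+c*q[0]-s*q[1],p[1]+s*q[0]+c*q[1],q[2] if len(q)>2 else .15])
E
python3 - <<'E'
from fit import *
c=viewer.camera("wrist"); o=bot.get_obs(); print(o["ee_pos"],o["tcp_rot"],o["q"])
g=c["pixels"].mean(2).astype(np.float32)
pts=[(-.150,.09),(-.15,-.09),(.15,.09),(.0005,.076),(.0005,-.076),(.088,-.076),(.088,.076)]
px=np.array([(222,280),(356,222),(80,40),(167,167),(291,103),(254,19),(123,90)],float)
f=lambda p:np.concatenate([proj(c,w(p,q))-u for q,u in zip(pts,px)])
r=least_squares(f,[.613,-.027,.2],loss="soft_l1"); p=r.x
print("pose",p[:2],np.degrees(p[2])); print(np.round(r.fun.reshape(-1,2),1)) 
def inv(X):
    c_,s=np.cos(p[2]),np.sin(p[2]); d=X[:2]-p[:2]; return np.round([1e3*(c_*d[0]+s*d[1]),1e3*(-s*d[0]+c_*d[1])],1)
m=finder.mark_of("wrist","tin_center")[0]; print("tin",m["position"],inv(onz(c,m["position"],.169)))
e=finder.outline_of("wrist","tin_center")[0]["extent"]; print("tin ext",e,inv(onz(c,e[:2],.175)))
m=finder.mark_of("wrist","plate_top")[0]; print("plate",inv(onz(c,m["position"],.198)))
m=finder.mark_of("wrist","shaker")[0]; print("shaker",inv(onz(c,m["position"],.15)))
for n in ["scene","side"]:
    c2=viewer.camera(n)
    for t,z in dict(caddy=0,deck_edge=.15,tin_center=.169,plate_top=.198,shaker=.15,spice=0).items():
        m=finder.mark_of(n,t)
        if m: print(n,t,round(m[0]["conf"],2),inv(onz(c2,m[0]["position"],z)))
R=np.array(c["R"]);print("TCP caddy",inv(np.array(o["ee_pos"])))
for z in (0,.013): print("proj tcp",proj(c,np.array(o["ee_pos"])+[0,0,z]))
np.save("pose.npy",p)
E
```

```text
[ 0.55795051 -0.07763818  0.36134614] [-1.78478898e+02  3.38825679e-02 -8.63820965e+00] [ -8.69125347  12.74566536  33.88841103 111.17803678   1.52106978
 179.9469375 ]
pose [ 0.61560802 -0.02166799] 17.092062112340514
[[-0.3  2.6]
 [ 3.5  0.9]
 [-2.9 -2.2]
 [ 0.2 -0.3]
 [ 0.8  0.5]
 [-0.9 -1.1]
 [ 0.2  0.8]]
tin [274.6, 159.9] [-42.1 -36.2]
tin ext [271.6, 163.6, 49.9, 56.8] [-43.6 -32.5]
plate [-37.2  44.2]
shaker [117.5  19.7]
scene caddy 0.67 [ 2.6 -1.2]
scene deck_edge 0.84 [  4.  -41.5]
scene tin_center 0.69 [-41.3 -44.1]
scene plate_top 0.7 [-36.5  50.4]
scene shaker 0.69 [113.    9.8]
scene spice 0.92 [  43.6 -136.9]
side caddy 0.79 [12.1 -1.7]
side deck_edge 0.67 [  3.3 -14.8]
side tin_center 0.7 [-48.3 -29.1]
side plate_top 0.76 [-28.7  38.8]
side shaker 0.76 [116.5  26. ]
side spice 0.46 [   6.7 -116.6]
TCP caddy [-71.6 -36.6]
proj tcp [280.88818516 267.99279224]
proj tcp [279.86970288 281.28946834]
```

The last joint is at its limit here, so I'll flip the hand half a turn to the equivalent grasp orientation. The plan is a 25° yaw relative to the caddy, with the plate finger leading by 42 mm and the tin finger's corner squarely behind the tin.

```bash
python3 -m inch '[[[100,0,0,0,0,0,-10.6],[100,0,0,0,0,0,-10.6],[100,0,0,0,0,0,-10.6],[100,0,0,0,0,0,-10.6],[100,0,0,0,0,0,-10.6],[100,0,0,0,0,0,-10.6],[100,0,0,0,0,0,-10.6],[100,0,0,0,0,0,-10.6]]]' >/dev/null
python3 -m inch '[[[100,0,0,0,0,0,-10.6],[100,0,0,0,0,0,-10.6],[100,0,0,0,0,0,-10.6],[100,0,0,0,0,0,-10.6],[100,0,0,0,0,0,-10.6],[100,0,0,0,0,0,-10.6],[100,0,0,0,0,0,-10.6],[100,0,0,0,0,0,-10.6]]]'
cat > tgt.py <<'E'
import sys
from fit import *
from scipy.spatial.transform import Rotation as Ro
p=np.load("pose.npy"); o=bot.get_obs(); R=Ro.from_euler("xyz",o["tcp_rot"],degrees=True)
x,y,z,th=map(float,sys.argv[1:5])
T=w(p,(x/1e3,y/1e3,z/1e3)); Rt=Ro.from_euler("xyz",[180,0,np.degrees(p[2])-th+180],degrees=True)
e=np.array(o["ee_pos"]);d=e[:2]-p[:2];c,s=np.cos(p[2]),np.sin(p[2])
print("t",o["time"],"caddy tcp",np.round(1e3*np.array([c*d[0]+s*d[1],-s*d[0]+c*d[1],e[2]]),1),"rot",np.round(o["tcp_rot"],1),"q",np.round(o["q"],0),"F",np.round(o["wrist_force"],1))
print("shift tool mm",np.round(R.inv().apply(T-e)*1e3,1),"rotvec",np.round((R.inv()*Rt).as_rotvec(degrees=True),2))
print("caddy x axis in target tool", np.round(Rt.inv().apply([c,s,0]),3))
E
python3 tgt.py -95 8.3 270 25
```

```text
time: 6.9
ee_pos: [0.5579, -0.0781, 0.3613]
tcp_rot: [178.5, -0.3, 161.3]
wrist_force: [-0.4, 0.2, -0.6]
opening: 0.085
grasp_force: 0.0
t 6.9 caddy tcp [-71.8 -37.  361.3] rot [178.5  -0.3 161.3] q [ -9.  13.  34. 111.   2.  10.] F [-0.4  0.2 -0.6]
shift tool mm [44.9 20.8 92.1] rotvec [  1.52  -0.16 -10.83]
caddy x axis in target tool [-0.906  0.423  0.   ]
```

```bash
python3 -m inch '[[[100,45,21,0,0,0,0],[100,0,0,46,0,0,0],[100,0,0,46,0,0,0],[100,0,0,0,1.5,-0.2,-5.4],[100,0,0,0,0,0,-5.4],[100,0,0,0,0,0,0],[100,0,0,0,0,0,0]]]' >/dev/null; python3 tgt.py -95 8.3 157 25
```

```text
t 7.775 caddy tcp [-94.7   8.6 270.3] rot [180.   -0.  171.6] q [-5.  3. 12. 99.  0.  4.] F [-0.4  0.1  0.5]
shift tool mm [ 1.000e-01 -5.000e-01  1.133e+02] rotvec [ 0.01 -0.03 -0.5 ]
caddy x axis in target tool [-0.906  0.423  0.   ]
```

```bash
python3 -m inch '[[[100,0,0,45,0,0,-0.5],[100,0,0,45,0,0,0],[100,0,0,15,0,0,0],[100,0,0,8,0,0,0],[100,0,0,0,0,0,0],[100,0,0,0,0,0,0]]]' >/dev/null; python3 tgt.py -95 8.3 157 25
python3 - <<'E'
from h import *
a=viewer.camera("scene");b=viewer.camera("side");w=viewer.camera("wrist")
A=cv2.resize(a["pixels"][150:270,190:350],(400,300),interpolation=3);B=cv2.resize(b["pixels"][140:260,200:360],(400,300),interpolation=3);C=cv2.resize(w["pixels"],(400,300))
cv2.imwrite("pics/d.png",np.vstack([np.hstack([A,B]),np.hstack([C,C*0])])[:,:,::-1])
E
```

```text
t 8.525 caddy tcp [-94.2   8.5 158.6] rot [1.800e+02 1.000e-01 1.722e+02] q [-5.  1. -3. 87.  0.  3.] F [0.4 0.2 0.4]
shift tool mm [ 0.7 -0.6  1.6] rotvec [0.02 0.07 0.11]
caddy x axis in target tool [-0.906  0.423  0.   ]
```

View pics/d.png

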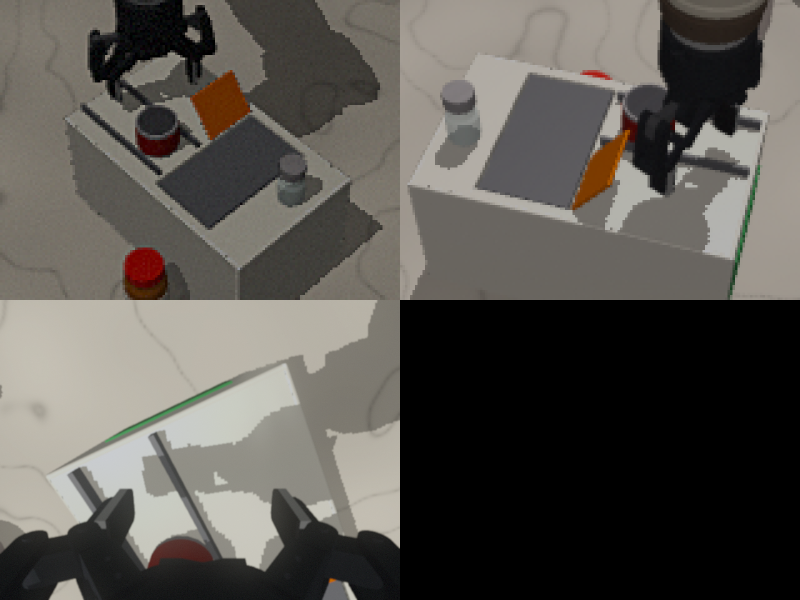

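The picture shows the right finger behind the tin in its lane and the left finger behind the orange plate. I'll push along the caddy's x.

```bash
python3 -m inch '[[[100,-5.5,2.5,1,0,0,0],[100,-5.5,2.5,0,0,0,0],[100,-5.5,2.5,0,0,0,0],[100,-5.5,2.5,0,0,0,0],[100,-5.5,2.5,0,0,0,0],[100,-5.5,2.5,0,0,0,0],[100,-5.5,2.5,0,0,0,0],[100,-3,1.4,0,0,0,0]]]' >/dev/null; python3 tgt.py -9 8.3 157 25
cat > snap.py <<'E'
from h import *
import sys
a=viewer.camera("scene");b=viewer.camera("side")
A=cv2.resize(a["pixels"][150:270,190:350],(400,300),interpolation=3);B=cv2.resize(b["pixels"][140:260,200:360],(400,300),interpolation=3)
cv2.imwrite("pics/"+sys.argv[1],np.hstack([A,B])[:,:,::-1])
E
python3 snap.py e.png
```

```text
t 9.675 caddy tcp [-48.9   8.4 156.1] rot [180.   -0.  172.2] q [-3.  6.  3. 87.  0.  5.] F [-2.9 -1.2  0.4]
shift tool mm [-36.2  16.6  -1. ] rotvec [ 0.01 -0.05  0.12]
caddy x axis in target tool [-0.906  0.423  0.   ]
```

View pics/e.png

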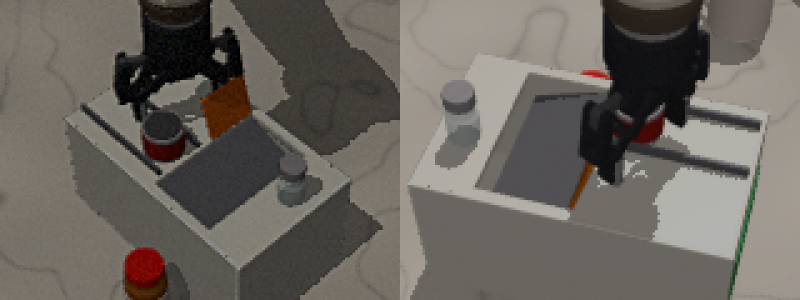

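The flap is swinging down (about 0.3 rad) with the tin still on the deck and pushed straight. I'll go on.

```bash
python3 -m inch '[[[100,-4.5,2.1,0,0,0,0],[100,-4.5,2.1,0,0,0,0],[100,-4.5,2.1,0,0,0,0],[100,-4.5,2.1,0,0,0,0],[100,-4.5,2.1,0,0,0,0],[100,-4.5,2.1,0,0,0,0],[100,-4.5,2.1,0,0,0,0],[100,-4.5,2.1,0,0,0,0]]]' >/dev/null; python3 tgt.py -9 8.3 157 25; python3 snap.py f.png
```

```text
t 10.775 caddy tcp [-10.8   8.4 155.2] rot [-179.9   -0.2  172.2] q [-2. 12.  9. 88. -0.  6.] F [-8.4 -3.5  1. ]
shift tool mm [-1.7  0.6 -1.8] rotvec [-0.08 -0.25  0.11]
caddy x axis in target tool [-0.906  0.423  0.   ]
```

View pics/f.png

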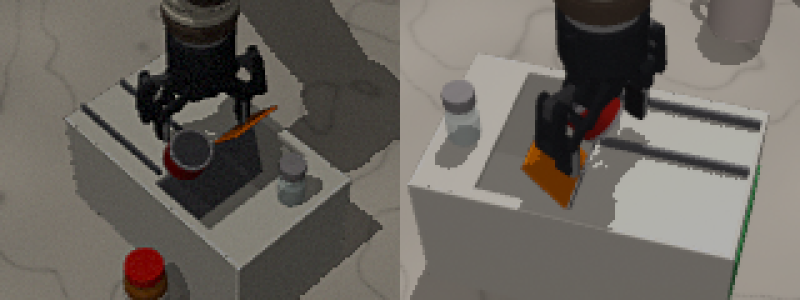

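The flap is wide open and the tin is tipping over the edge. A few mm more, then hold.

```bash
python3 -m inch '[[[100,-2.7,1.3,-1,0,0,0],[100,-2.7,1.3,-1,0,0,0],[100,0,0,0,0,0,0],[100,0,0,0,0,0,0]]]' >/dev/null; python3 tgt.py -5 8.3 157 25; python3 snap.py g.png
```

```text
t 11.375 caddy tcp [ -4.2   8.5 157.7] rot [-1.800e+02 -1.000e-01  1.722e+02] q [-1. 12. 10. 88. -0.  6.] F [-5.2 -1.8  2.5]
shift tool mm [ 0.6 -0.5  0.7] rotvec [-0.04 -0.15  0.11]
caddy x axis in target tool [-0.906  0.423  0.   ]
```

View pics/g.png

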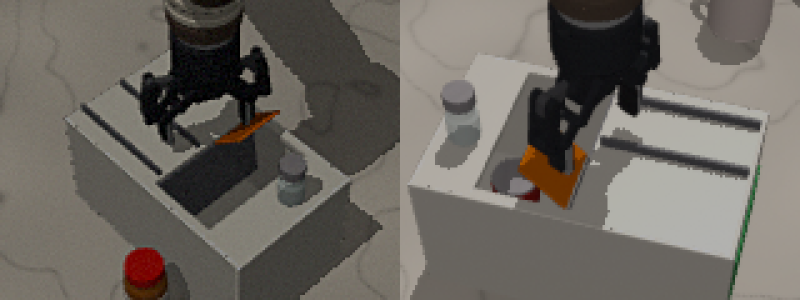

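The tin has dropped to the caddy's floor and the flap is clear of it. I'll back the hand off, then lift it.

```bash
python3 -m inch '[[[100,11,-5.1,0,0,0,0],[100,14.5,-6.8,0,0,0,0],[100,14.5,-6.8,0,0,0,0],[100,14.5,-6.8,0,0,0,0],[100,14.5,-6.8,0,0,0,0],[100,14.5,-6.8,0,0,0,0],[100,5,-2,-30,0,0,0],[100,0,0,-55,0,0,0]]]' >/dev/null
python3 -m inch '[[[100,0,0,-50,0,0,0],[100,20,0,-20,0,0,0],[100,0,0,0,0,0,0],[100,0,0,0,0,0,0],[100,0,0,0,0,0,0],[100,0,0,0,0,0,0],[100,0,0,0,0,0,0],[100,0,0,0,0,0,0]]]'; python3 snap.py i.png
```

```text
time: 13.48
ee_pos: [0.4969, -0.0405, 0.313]
tcp_rot: [180.0, -0.1, 172.2]
wrist_force: [-0.0, -0.7, -0.0]
opening: 0.0851
grasp_force: 0.0
```

View pics/i.png

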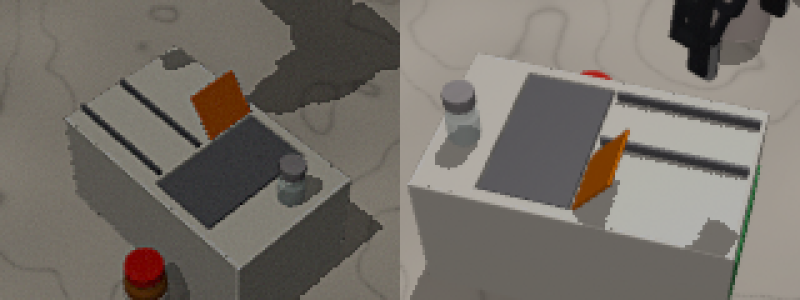

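The flap is shut flush, the tin is gone from the deck, the shaker and spice jar are undisturbed, and the hand is clear.

```bash
python3 -c "from workcell import bot; print(bot.job_done())"
```

```text
the job is handed in; nothing more can be done
None
```

The tin was pushed along the deck into the caddy while the plate finger held the flap open, the flap then shut by itself with the hand clear, and I handed the job in at about 13.5 s; I saw nothing else move.

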